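# Charge the hearing-aid case that stands behind the care bottles

### The job

The navy hearing-aid case is boxed in behind the spray bottle, the drying jar and the wipes tub, so first stand all three of them in the cork tray, leaving the case where it is. Then set the case gently down into the well of the white oval charging dock, upright and lengthwise along the oval, and finally stand each of the three back exactly where it stood before. Keep all three upright throughout and do not disturb the upturned glass tumbler or the blue ear-dome holder.

Things in the scene. Friction and masses are not known exactly. Their poses are not given: they have to be found in the camera images.
- case: Navy hearing-aid case, oval with upright sides, 70 long (its x) x 46 wide (its y) x 38 mm high, 70 g. Origin: centre of its underside. Starts on a grey mat (top 3 mm above the ledge), the three taller things close round it (2 to 20 mm off) in front and on either side. Grip it across the 46 mm with fingertips about 10 mm above its underside, so that they clear the dock's rim.
- spray: Cleaning-spray bottle: white body 48 mm in diameter with pale blue band, straight blue cap 34 mm in diameter from 78 mm up to the top at 112 mm; about 110 g. Origin: centre of its underside; round. Starts on the grey mat (3 mm high) in one of three shuffled places round the case, and must go back to that place.
- jar: Drying jar: amber body 54 mm in diameter, orange lid 58 mm in diameter from 72 mm up to the top at 98 mm; about 160 g. Origin: centre of its underside; round. Starts on the grey mat (3 mm high) in one of three shuffled places round the case, and must go back to that place.
- tub: Wipes tub: white cylinder 60 mm in diameter with pale green band, green lid of the same diameter from 88 mm up to the top at 104 mm; about 170 g. Origin: centre of its underside; round. Starts on the grey mat (3 mm high) in one of three shuffled places round the case (80 mm or more between their centres), and must go back to that place.
- dock: White oval charging dock, fixed: 112 long (its x) x 88 wide (its y) x 22 mm high. Oval well in its top, centred, 86 mm along x, 62 mm along y, 6 mm deep: its floor is 16 mm above the ledge. Origin: centre of its underside. On the robot's left or right, the cork tray on the other side.
- tray: Shallow empty cork side tray, fixed: 270 long (its x, roughly away from the robot) x 130 wide (its y) x 12 mm high, walls and floor 5 mm thick (floor top 5 mm above the ledge). Origin: centre of its underside. Room for three things in a row along its x, 85 mm apart.
- tumbler: Clear glass tumbler standing upside down, 66 mm in diameter at the ledge and 54 mm at the top, 95 mm high, loose. Origin: centre of its underside. On the robot's side of the mat. Leave alone.
- holder: Blue silicone ear-dome holder, a rounded block 80 (x) x 46 (y) x 18 mm high with six small pale ear domes on top (24 mm in all), loose. Origin: centre of its underside. On the robot's side of the mat. Leave alone.
Things that resemble listed ones, but are neither listed nor needed, are in the scene too. What is shaped like the spray but pink or red is not meant.

How it is judged:
On the way, in this order (a step that is already met when the one before it is completed fails the run):
1. the spray bottle, the jar and the tub all stand released in the cork tray at the same time, the case still where it was (within 30 mm) (x of spray in the frame of tray between -0.13 and 0.13 m and y of spray in the frame of tray between -0.06 and 0.06 m and z of each of spray, jar, tub in the frame of tray below 0.012 m and angle between each of spray, jar, tub's own z axis and vertical below 0.12 rad and linear speed of each of spray, jar, tub below 0.03 m/s and contact force between each of spray, jar, tub and the fingers below 0.3 N and x of jar in the frame of tray between -0.13 and 0.13 m and y of jar in the frame of tray between -0.06 and 0.06 m and x of tub in the frame of tray between -0.13 and 0.13 m and y of tub in the frame of tray between -0.06 and 0.06 m and distance of case from where it was at the start of the episode below 0.03 m), for 0.2 s.
2. the case sits in the well of the dock, upright and lengthwise (horizontal distance between case and dock below 0.012 m and z of case in the frame of dock between 0.0135 and 0.0185 m and angle between case's own z axis and vertical below 0.08 rad and angle between the x axis of case and the x axis of dock, either way round below 0.3 rad and linear speed of case below 0.03 m/s), for 0.2 s.
At the end, for the whole second after the job is handed in: Case at rest on the floor of the dock's well (origin 13.5 to 18.5 mm above the dock's, within 12 mm sideways, tilt under 0.08 rad, long axes within 0.3 rad either way round); spray, jar and tub each at rest within 15 mm of where they started, tilt under 0.1 rad (all of step 2 and distance of each of spray, jar, tub from where it was at the start of the episode below 0.015 m and angle between each of spray, jar, tub's own z axis and vertical below 0.1 rad and linear speed of each of spray, jar, tub below 0.03 m/s); the robot touches nothing.
It fails at once if the spray bottle, jar or tub is tipped over (angle between any of spray, jar, tub's own z axis and vertical above 0.5 rad).
It fails at once if the glass tumbler is pushed away or tipped (distance of tumbler from where it was at the start of the episode above 0.02 m or angle between tumbler's own z axis and vertical above 0.3 rad).
It fails at once if the ear-dome holder is pushed away or tipped (distance of holder from where it was at the start of the episode above 0.02 m or angle between holder's own z axis and vertical above 0.3 rad).
It fails at once if the case is dropped into the dock instead of being set down (horizontal distance between case and dock below 0.03 m and z of case in the frame of dock below 0.06 m and linear speed of case above 0.7 m/s).
It also fails if it takes over 149 s, if anything falls off the work surface, if the arm or the gripper's body presses on something with over 40 N, if the wrist force passes 120 N, or if a joint passes its speed limit or range.

### The arm

A 6-joint arm with a two-finger parallel gripper is mounted at the origin on the work surface. World frame = base frame: x ahead of the robot, y to its left, z up, the work surface at z = 0. Lengths are in m, angles in rad, forces in N, time in s.
With the tool pointing down it reaches from about 0.3 to 0.875 m from the base axis. Payload 6.4 kg.
Tool frame: the origin (TCP) lies at the very end of the fingers, on their centre line; the grasp point (between the pads) lies 19 mm behind it; z points along the fingers, y is the line along which they close (so a half turn about z gives the same grasp; the last joint's range is limited). The gripper opens to 85 mm and grips with 20 to 120 N. Pads are 22 mm wide; open, the fingers measure 114 mm over their backs; the gripper's body (76 mm by 85 mm) begins 54 mm behind the grasp point. The pads swing forward as they close: fully open they stand 13 mm farther back than shut.
Start: joints at [-1.555, 0.181, 1.607, -0, 1.354, -0.206], TCP at [0.127, -0.561, 0.231] pointing down, gripper open.
Joint ranges: [-2.99, 2.99], [-0.89, 2.07], [0.3, 2.58], [-1.14, 4.28], [0, 2.63], [-3.12, 3.12]. Speed limits (rad/s): [2.57, 2.57, 3.01, 3.14, 3.14, 3.14].

### API

Orientations are given as a unit quaternion [w, x, y, z].
In Python, from bench import ctrl gives the robot as it stands.
- The arm moves only by the tool jog_arm, never from a script. Its argument "series" is a list that holds one entry, the list of rows, each a list of 7 numbers: the shift along the tool's x, y, z in mm, then the turn, a rotation vector about the tool's x, y, z in rad, then the finger opening in mm, from 0 to 85.4. In form: [[[tx, ty, tz, rx, ry, rz, gripper], ...]]. A call has exactly 10 rows; each row shifts and turns the commanded pose from where the row before left it, along the tool's axes as they then stand; what a row does not reach is not made up. A row lasts 1/10 s, in which the tool goes at most 50 mm and 8.59 degrees, less where a joint would pass 70% of its speed; a pose out of reach is approached as far as the arm can. A call with a gripper value outside its range is refused whole. The fingers move at their own pace and stop on an object; the grip force is fixed at half the most. Time passes only in rows, so rows that do not move let the fingers close, or fill a call up. It gives the time, the measured TCP pose, the force, the opening and the grip force at its end, in the units of the state.
- ctrl.get_obs(): the state, without advancing time (a new reading comes with each control period).
- ctrl.camera(name): name is "scene" or "side" or "wrist"; returns a dict with "frame" (384x512x3 uint8, blue, green, red), "z_map" (384x512 float32, m along the optical axis (not along the pixel's ray), 0 where there is no reading), "fx", "fy", "cx", "cy" (pixels), "xyz" and "rotation" of the camera in the world. Camera axes: x right, y down, z forward; pixel columns grow to the right and rows downward; lengths in m; the calibration is good to about 2 mm. The wrist camera is an equidistant fisheye: a pixel r from the principal point sees the ray r / f radians off the axis. A picture is of the moment at which its call begins.
- ctrl.hand_in(): hands the job in; it is judged then, once.
The state is a dict: "time_s": time; "q": joint angles; "dq": joint speeds; "joint_efforts": joint torques, N m; "eef_pos": TCP position; "eef_rot": TCP orientation; "wrist_force": force on the tool from outside, world axes, zero at the start; "torque": the same for the moment, N m; "opening": opening from 0.0 (shut) to 1.0 (fully open); "grasp_force": force on a finger pad.
Only numpy, scipy, OpenCV 4.12 (cv2) and the standard library are available. Lean on these libraries where they do the work, as an engineer would, in place of code of your own. Each camera call takes 0.05 s, during which the arm holds its last target. There are 200 camera calls.

## Working session

There is one attempt and no reset: what is moved stays moved. The work goes in short steps, Python scripts to look and compute and a tool call to move; the robot and the scene stay as the last step left them, time stands still between calls to the robot, and variables do not carry over. Pictures are saved under pics/ and viewed, at most 14 in all, crops included, and the job is handed in when it is done.

Besides the shell and the picture viewer there is one more tool, called after "Request:" as name([rows], argument=value, ...), one row to a line, values as JSON. jog_arm: Moves the arm, as the interface text tells. Its arguments: {"type":"object","properties":{"series":{"type":"array"}},"required":["series"]}

```bash
mkdir -p pics; cat > h.py <<'E'
import numpy as np, cv2, pickle
from bench import ctrl
E
python3 - <<'E'
from h import *
s=ctrl.get_obs(); print(s)
d={}
for n in("scene","side"):
    c=ctrl.camera(n); d[n]=c; cv2.imwrite(f"pics/{n}0.png",c["frame"]); print(n,c["fx"],c["cx"],c["cy"],c["xyz"],c["rotation"])
pickle.dump(d,open("c0.pkl","wb"))
E
```

```text
{'time_s': 0.0, 'q': array([-1.55532555e+00,  1.81541102e-01,  1.60802365e+00,  9.35363040e-06,
        1.35383721e+00, -2.06308784e-01]), 'dq': array([-2.64396015e-03,  7.89398614e-04, -1.23762110e-04, -1.89706558e-04,
        3.05320646e-05,  8.93684608e-04]), 'joint_efforts': array([-2.40265044e-04, -4.44875407e+01, -3.51336086e+01, -1.61627950e-04,
        9.09536815e-03, -1.95180252e-05]), 'eef_pos': array([ 0.12648644, -0.56032965,  0.23037658]), 'eef_rot': array([-9.00105870e-04,  9.93857731e-01,  1.10661611e-01,  9.07359478e-05]), 'wrist_force': array([ 0.00866166, -0.6236121 , -0.72438754]), 'torque': array([ 0.04050119, -0.05769767, -0.01147803]), 'grasp_force': 0.0, 'opening': 1.0021070493974786}
scene 377.52360444487647 264.0890172669314 190.26485290488694 [ 1.11780743 -0.26853245  0.53352959] [-0.37658015  0.75230551  0.48529088 -0.23815243]
side 490.76502144568207 254.1880181905797 193.2462570953095 [-0.14778397  0.6757001   0.95324985] [ 0.15347435 -0.35336581  0.84657536 -0.36727153]
```

View pics/scene0.png

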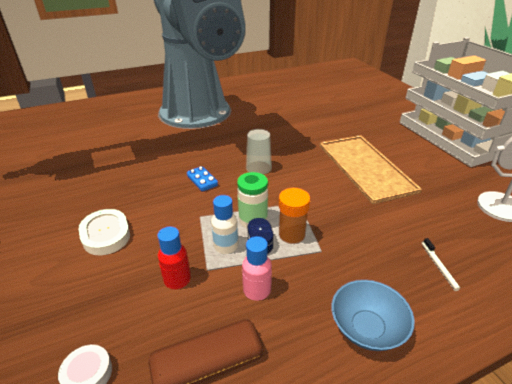

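View pics/side0.png

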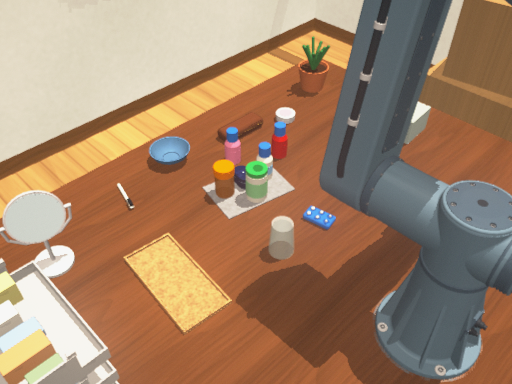

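The scene view shows the white spray bottle at (224,225), tub at (253,197), jar at (293,215), navy case at (260,235), dock at (105,232) and tray at (368,167). Candidates:
- **Spray:** white body at (224,225), red at (173,260) or pink at (257,270). The white one with the pale blue band fits.
- **Dock:** the white oval at (105,232) or the white round pot with a pink inside at (85,370). The first fits, being oval with an empty well.

I'll measure these and check with one enlarged crop.

```bash
cat >> h.py <<'E'
from scipy.spatial.transform import Rotation as R
def rot(c):
    q=np.array(c["rotation"]); return R.from_quat([*q[1:],q[0]]).as_matrix()
def cloud(c):
    v,u=np.mgrid[:384,:512]; z=c["z_map"]
    P=np.stack([(u-c["cx"])/c["fx"]*z,(v-c["cy"])/c["fy"]*z,z],-1)@rot(c).T+c["xyz"]
    P[z==0]=np.nan; return P
def circ(p,r=None):
    from scipy.optimize import least_squares
    f=lambda a:np.hypot(p[:,0]-a[0],p[:,1]-a[1])-(r or a[2])
    return least_squares(f,[*np.nanmean(p[:,:2],0),.03],loss='soft_l1',f_scale=.002).x
def ray(c,uv,h):
    d=rot(c)@np.array([(uv[0]-c["cx"])/c["fx"],(uv[1]-c["cy"])/c["fy"],1]); x=np.array(c["xyz"]); return x+d*(h-x[2])/d[2]
def hsv(c): return cv2.cvtColor(c["frame"],cv2.COLOR_BGR2HSV)
E
python3 - <<'E'
from h import *
d=pickle.load(open("c0.pkl","rb"))
for n in d:
    c=d[n]; P=cloud(c); H=hsv(c); h,s,v=[H[...,i].astype(int) for i in range(3)]; z=P[...,2]
    print(n,"table z",np.nanmedian(z[(s>80)&(h<15)&(abs(z)<.02)]))
    near=(P[...,0]>.25)&(P[...,0]<.85)&(abs(P[...,1])<.45)
    for nm,m,hz in [("jarlid",(h>5)&(h<18)&(s>200),.098),("tublid",(h>50)&(h<75)&(s>130),.104),("bluecap",(h>100)&(h<120)&(s>150),.112),("navy",(h>112)&(h<128)&(s>100)&(v<110),.041),("blueholder",(h>100)&(h<120)&(s>150),.02)]:
        hh=hz+(0 if nm in("navy","blueholder") else .003)
        m=(m&near&(abs(z-hh)<.006)).astype(np.uint8)
        N,L,st,ce=cv2.connectedComponentsWithStats(m)
        for i in range(1,N):
            if st[i,4]>15:
                p=P[L==i]; 
                (uc,vc),wh,a=cv2.minAreaRect((p[:,:2]*1000).astype(np.float32))
                print(n,nm,st[i,4],ce[i].round(),"z",np.median(p[:,2]).round(4),"rect",np.round([uc,vc,*wh,a],1))
    if n=="scene":
        m=((z>.012)&(z<.03)&(s<60)&near).astype(np.uint8)
        N,L,st,ce=cv2.connectedComponentsWithStats(m)
        for i in range(1,N):
            if st[i,4]>100:
                p=P[L==i];r=cv2.minAreaRect((p[:,:2]*1000).astype(np.float32)); print("dock?",st[i],np.round([*r[0],*r[1],r[2]],1),np.nanpercentile(z[L==i],[5,50,95]))
    m=((h>12)&(h<28)&(s>90)&(v>150)&(z>-.005)&(z<.02)&near).astype(np.uint8)
    N,L,st,ce=cv2.connectedComponentsWithStats(m)
    for i in range(1,N):
        if st[i,4]>500:
            p=P[L==i];r=cv2.minAreaRect((p[:,:2]*1000).astype(np.float32)); print("tray?",st[i],np.round([*r[0],*r[1],r[2]],1))
f=d["scene"]["frame"]
cv2.imwrite("pics/crop.png",cv2.resize(f[150:310,70:330],None,fx=3,fy=3,interpolation=2))
E
```

```text
scene table z -0.0003822565490944063
scene jarlid 86 [296. 205.] z 0.0981 rect [651.8  12.6  57.3  32.9  77.2]
scene tublid 468 [252. 182.] z 0.1066 rect [567.5 -39.5  58.8  56.4   1.6]
scene bluecap 203 [223. 202.] z 0.1145 rect [ 613.5 -115.8   30.1   32.    69.2]
scene bluecap 245 [168. 234.] z 0.1114 rect [ 652.8 -222.9   32.3   30.7    0.9]
scene bluecap 270 [257. 244.] z 0.1117 rect [ 732.6 -101.3   31.4   33.    67.6]
scene navy 351 [260. 229.] z 0.0405 rect [634.7 -53.4  42.   64.4  75.3]
scene blueholder 226 [201. 177.] z 0.0172 rect [385.6 -94.5  79.2  42.9  10. ]
dock? [  79  210   49   38 1442] [ 483.5 -325.4  113.9   88.1    0.9] [0.01500064 0.01842698 0.02273102]
dock? [  59  345   52   39 1616] [ 767.2 -377.4   65.2   56.3   65.8] [0.02160934 0.02376107 0.02539185]
tray? [ 319  135  103   68 3307] [483.1 314.6 148.9 297.   85. ]
side table z -0.001033026442758711
side jarlid 36 [224. 172.] z 0.0983 rect [619.7  33.2  51.2  19.8  45.5]
side tublid 242 [256. 168.] z 0.106 rect [563.7 -35.2  58.   56.    7.7]
side bluecap 49 [280. 125.] z 0.1108 rect [ 649.1 -219.1   27.9   27.7   24.1]
side bluecap 46 [232. 131.] z 0.1105 rect [728.3 -97.5  26.2  32.5  47.2]
side bluecap 60 [264. 146.] z 0.1136 rect [ 608.7 -110.5   27.9   31.8   44.9]
side blueholder 200 [321. 217.] z 0.0169 rect [380.4 -89.   75.5  42.3  11.8]
tray? [ 123  232  109  103 5318] [497.5 303.5 136.7 287.2  84.8]
```

View pics/crop.png

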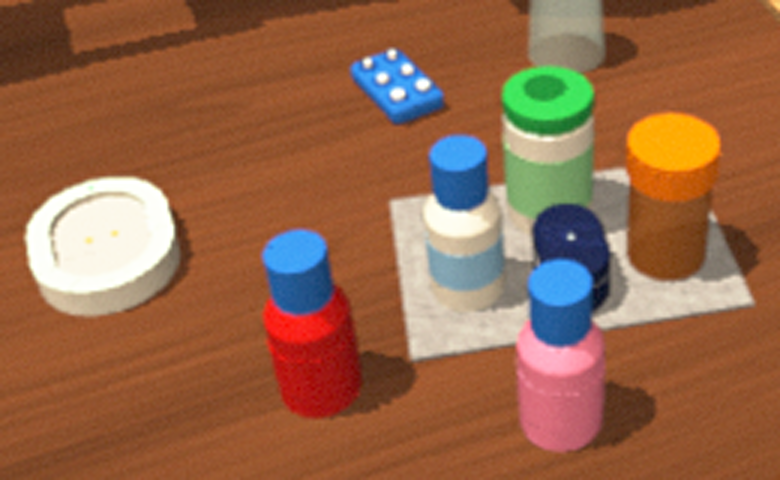

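The crop confirms both picks. The white bottle with the pale blue band is the spray (crop 463,225), with the tub behind it, the jar to its right and the navy case between them. The white oval with the empty well (crop 105,240) is the dock. Next I move above the cluster and check it with the wrist camera.

Request:
jog_arm([
  [[0, 0, 0, 0, 0, 0.111, 85], [0, 0, 0, 0, 0, 0.111, 85], [30, -32, -7, 0, 0, 0, 85], [30, -32, -7, 0, 0, 0, 85], [30, -32, -7, 0, 0, 0, 85], [30, -32, -7, 0, 0, 0, 85], [30, -32, -7, 0, 0, 0, 85], [30, -32, -7, 0, 0, 0, 85], [30, -32, -7, 0, 0, 0, 85], [30, -32, -7, 0, 0, 0, 85]],
])

```text
time_s: 1.1
eef_pos: [0.3674, -0.3033, 0.2874]
eef_rot: [-0.0, 1.0, -0.0, -0.0]
wrist_force: [0.2, -0.9, -0.3]
opening: 0.996
grasp_force: 0.0
```

Request:
jog_arm([
  [[30, -32, -7, 0, 0, 0, 85], [30, -32, -7, 0, 0, 0, 85], [30, -32, -7, 0, 0, 0, 85], [30, -32, -7, 0, 0, 0, 85], [30, -32, -7, 0, 0, 0, 85], [30, -32, -7, 0, 0, 0, 85], [30, -32, -7, 0, 0, 0, 85], [30, -32, -7, 0, 0, 0, 85], [0, 0, 0, 0, 0, 0, 85], [0, 0, 0, 0, 0, 0, 85]],
])

```text
time_s: 2.1
eef_pos: [0.6067, -0.0481, 0.3424]
eef_rot: [-0.0, 1.0, 0.001, -0.001]
wrist_force: [0.7, 0.1, -0.3]
opening: 0.992
grasp_force: 0.0
```

```bash
cat >> h.py <<'E'
def wcloud(c):
    v,u=np.mgrid[:384,:512]; x=(u-c["cx"]);y=(v-c["cy"]);r=np.hypot(x,y)+1e-9;t=r/c["fx"]
    z=c["z_map"]; k=np.tan(t)*z/r
    P=np.stack([x*k,y*k,z],-1)@rot(c).T+c["xyz"]; P[(z==0)|(t>1.4)]=np.nan; return P
def tops(P,H,items,mn=40):
    h,s,v=[H[...,i].astype(int) for i in range(3)]; z=P[...,2]
    M=dict(jar=(h>5)&(h<18)&(s>200),tub=(h>50)&(h<75)&(s>130),spray=(h>100)&(h<120)&(s>150),case=(h>112)&(h<130)&(s>90)&(v<120))
    for nm,hz in items:
        m=(M[nm]&(abs(z-hz)<.007)).astype(np.uint8)
        N,L,st,ce=cv2.connectedComponentsWithStats(m)
        for i in range(1,N):
            if st[i,4]>mn:
                p=P[L==i]; r=cv2.minAreaRect((p[:,:2]*1000).astype(np.float32)); cc=cv2.minEnclosingCircle((p[:,:2]*1000).astype(np.float32))
                print(nm,st[i,4],ce[i].round(),"z",np.median(p[:,2]).round(4),"rect",np.round([*r[0],*r[1],r[2]],1),"circ",np.round([*cc[0],cc[1]],1))
E
python3 - <<'E'
from h import *
s=ctrl.get_obs(); print(s["eef_pos"],s["eef_rot"],s["time_s"])
c=ctrl.camera("wrist"); pickle.dump(c,open("w1.pkl","wb")); cv2.imwrite("pics/w1.png",c["frame"]); print(c["fx"],c["cx"],c["cy"],c["xyz"])
tops(wcloud(c),hsv(c),[("jar",.101),("tub",.107),("spray",.115),("case",.041)])
E
```

```text
[ 0.60668234 -0.04809751  0.34237173] [-5.87734139e-05  9.99999195e-01  9.74934269e-04 -8.09462675e-04] 2.1
297.3186396354542 257.5154363340816 191.7815933849509 [ 0.69009035 -0.04751877  0.48421892]
case 178 [255. 145.] z 0.0405 rect [609.6 -43.9  35.7  17.3  73.6] circ [615.5 -45.6  17.9]
```

View pics/w1.png

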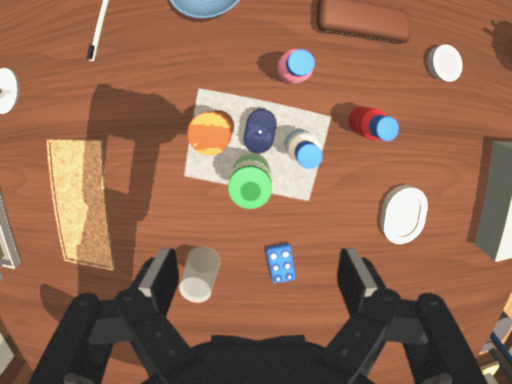

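The wrist view shows the jar at (210,133), tub at (250,185), spray cap at (308,155), case at (260,130), tray at (80,203) and dock at (404,214). The tumbler is at (200,275) and the holder at (281,263). I'll cast rays through these onto their known heights.

```bash
cat >> h.py <<'E'
def wray(c,uv,h):
    uv=np.atleast_2d(uv).astype(float)
    x=uv[:,0]-c["cx"];y=uv[:,1]-c["cy"];r=np.hypot(x,y)+1e-9;t=r/c["fx"]
    d=np.stack([np.sin(t)*x/r,np.sin(t)*y/r,np.cos(t)],-1)@rot(c).T
    X=np.array(c["xyz"]); return X+d*((h-X[2])/d[:,2:3])
def wfind(c,items):
    """project every mask pixel to the plane at h and describe the patch (mm)"""
    H=hsv(c);h,s,v=[H[...,i].astype(int) for i in range(3)]
    M=dict(jar=(h>5)&(h<18)&(s>200)&(v>200),tub=(h>50)&(h<75)&(s>130),spray=(h>100)&(h<120)&(s>150),case=(h>112)&(h<130)&(s>80)&(v<130),
      white=(s<60)&(v>150),tray=(h>12)&(h<28)&(s>90)&(v>150))
    for nm,hz,(u0,v0,u1,v1) in items:
        m=np.zeros(h.shape,np.uint8); m[v0:v1,u0:u1]=M[nm][v0:v1,u0:u1]
        N,L,st,ce=cv2.connectedComponentsWithStats(m)
        i=1+np.argmax(st[1:,4]); vv,uu=np.nonzero(L==i)
        p=(wray(c,np.c_[uu,vv],hz)[:,:2]*1000).astype(np.float32)
        r=cv2.minAreaRect(p); cc=cv2.minEnclosingCircle(p)
        print(nm,st[i],"mean",p.mean(0).round(1),"rect",np.round([*r[0],*r[1],r[2]],1),"circ",np.round([*cc[0],cc[1]],1))
E
python3 - <<'E'
from h import *
c=pickle.load(open("w1.pkl","rb")); print(rot(c).round(3).tolist()); P=wcloud(c)
for u,v in[(210,133),(250,185),(308,155),(260,130),(150,300)]: print(P[v,u].round(3),c["z_map"][v,u])
wfind(c,[("jar",.101,(180,100,240,165)),("tub",.107,(220,150,280,215)),("spray",.115,(285,130,330,175)),("case",.041,(240,100,285,160)),("white",.022,(375,175,435,250)),("tray",.012,(40,130,120,275))])
print("tumbler top",wray(c,(197,290),.095),"rim", wray(c,(205,258),0))
E
```

```text
[[0.002, -0.944, -0.329], [-1.0, -0.002, -0.001], [0.001, 0.329, -0.944]]
[0.637 0.014 0.1  ] 0.37960476
[ 0.568 -0.038  0.106] 0.39757693
[ 0.611 -0.113  0.114] 0.37530833
[ 0.633 -0.052  0.04 ] 0.4385826
[ 0.612 -0.004  0.395] 0.11010718Traceback (most recent call last):
  File "<stdin>", line 4, in <module>
  File "h.py", line 44, in wfind
    i=1+np.argmax(st[1:,4]); vv,uu=np.nonzero(L==i)
        ~~~~~~~~~^^^^^^^^^^
    return _wrapfunc(a, 'argmax', axis=axis, out=out, **kwds)
    return bound(*args, **kwds)
ValueError: attempt to get argmax of an empty sequence
```

```bash
cat >> h.py <<'E'
def patch(P,xy,zr,rad):
    m=(np.hypot(P[...,0]-xy[0],P[...,1]-xy[1])<rad)&(P[...,2]>zr[0])&(P[...,2]<zr[1])
    p=(P[m][:,:2]*1000).astype(np.float32)
    r=cv2.minAreaRect(p); cc=cv2.minEnclosingCircle(p)
    return "n %d mean %s rect %s circ %s"%(len(p),p.mean(0).round(1),np.round([*r[0],*r[1],r[2]],1),np.round([*cc[0],cc[1]],1))
E
python3 - <<'E'
from h import *
c=pickle.load(open("w1.pkl","rb")); P=wcloud(c)
for n,a in dict(jar=((.637,.014),(.096,.106),.04),tub=((.568,-.038),(.102,.112),.04),spray=((.611,-.113),(.110,.12),.03),case=((.633,-.052),(.036,.045),.045),dock=((.484,-.325),(.0195,.026),.075),tray=((.49,.309),(.002,.03),.17)).items(): print(n,patch(P,*a))
for u,v in[(197,290),(205,258),(281,263)]: print(P[v,u].round(3))
H=hsv(c);h,s,v=[H[...,i].astype(int) for i in range(3)]
m=((h>12)&(h<30)&(s>60)&(v>130)); m[:,125:]=0;m[:130]=0;m[275:]=0
p=(P[m&(abs(P[...,2])<.03)][:,:2]*1000).astype(np.float32); print(len(p),cv2.minAreaRect(p),p.mean(0))
E
```

```text
jar n 1472 mean [636.8  16.1] rect [636.4  16.5  57.1  57.3  62. ] circ [636.   16.6  29.7]
tub n 1462 mean [565.5 -37.3] rect [564.9 -37.2  58.3  57.9  88.5] circ [564.4 -37.2  29.8]
spray n 524 mean [ 610.1 -114.4] rect [ 610.  -114.4   33.3   32.2   47.2] circ [ 609.6 -114.6   17.1]
case n 1239 mean [631.  -51.1] rect [628.5 -53.5  70.5  72.3  30.1] circ [632.8 -52.6  44.3]
dock n 872 mean [ 483.1 -322.1] rect [ 480.9 -324.2  111.3   88.7    4. ] circ [ 480.3 -324.2   56.5]
tray n 6715 mean [500.1 303. ] rect [486.9 283.3 299.6 252.4   4.3] circ [490.1 293.2 155. ]
[0.381 0.052 0.094]
[0.409 0.045 0.037]
[ 0.389 -0.092  0.019]
6657 ((473.1285400390625, 439.12847900390625), (297.85784912109375, 448.1405334472656), 6.054034233093262) [500.0218  306.06207]
```

Top centres in mm: spray (610,-114), jar (636.5,16), tub (565,-37), case (632,-52), dock (481,-324), tray about (490,305). The spray goes first.

Request:
jog_arm([
  [[3, 33, 25, 0, 0, 0, 60], [0, 33, 25, 0, 0, 0, 60], [0, 0, 36, 0, 0, 0, 60], [0, 0, 36, 0, 0, 0, 60], [0, 0, 36, 0, 0, 0, 60], [0, 0, 36, 0, 0, 0, 60], [0, 0, 36, 0, 0, 0, 60], [0, 0, 13, 0, 0, 0, 60], [0, 0, 13, 0, 0, 0, 60], [0, 0, 0, 0, 0, 0, 60]],
])

```text
time_s: 3.15
eef_pos: [0.6088, -0.1154, 0.0866]
eef_rot: [-0.0, 1.0, -0.001, -0.001]
wrist_force: [0.3, -0.4, 0.6]
opening: 0.704
grasp_force: 0.0
```

Request:
jog_arm([
  [[0, 0, 0, 0, 0, 0, 45], [0, 0, 0, 0, 0, 0, 25], [0, 0, 0, 0, 0, 0, 25], [0, 0, 0, 0, 0, 0, 25], [0, 0, 0, 0, 0, 0, 25], [0, 0, 0, 0, 0, 0, 25], [0, 0, 0, 0, 0, 0, 25], [0, 0, 0, 0, 0, 0, 25], [0, 0, 0, 0, 0, 0, 25], [0, 0, 0, 0, 0, 0, 25]],
])

```text
time_s: 4.15
eef_pos: [0.6112, -0.1155, 0.0896]
eef_rot: [0.001, 1.0, 0.0, 0.002]
wrist_force: [0.2, 0.5, 6.9]
opening: 0.382
grasp_force: 59.8
```

Request:
jog_arm([
  [[0, 0, -10, 0, 0, 0, 25], [0, 0, -25, 0, 0, 0, 25], [0, 0, -40, 0, 0, 0, 25], [0, 0, -40, 0, 0, 0, 25], [0, -5, -25, 0, 0, 0, 25], [0, -10, -10, 0, 0, 0, 25], [-3, -20, 0, 0, 0, 0, 25], [-3, -30, 0, 0, 0, 0, 25], [-3, -35, 0, 0, 0, 0, 25], [-3, -35, 0, 0, 0, 0, 25]],
])

```text
time_s: 5.15
eef_pos: [0.5955, 0.0227, 0.2345]
eef_rot: [-0.001, 1.0, -0.0, -0.002]
wrist_force: [1.6, 0.0, -1.0]
opening: 0.378
grasp_force: 59.6
```

Request:
jog_arm([
  [[-3, -35, 0, 0, 0, 0, 25], [-3, -35, 0, 0, 0, 0, 25], [-3, -35, 0, 0, 0, 0, 25], [-3, -35, 0, 0, 0, 0, 25], [-3, -35, 0, 0, 0, 0, 25], [-3, -35, 0, 0, 0, 0, 25], [-3, -30, 0, 0, 0, 0, 25], [-3, -20, 0, 0, 0, 0, 25], [-2, -15, 0, 0, 0, 0, 25], [0, -9, 0, 0, 0, 0, 25]],
])

```text
time_s: 6.15
eef_pos: [0.5697, 0.3056, 0.2353]
eef_rot: [0.0, 1.0, 0.001, -0.002]
wrist_force: [-0.5, -0.2, -1.9]
opening: 0.382
grasp_force: 59.6
```

```bash
python3 - <<'E'
from h import *
s=ctrl.get_obs(); print(s["eef_pos"],s["eef_rot"],s["opening"])
c=ctrl.camera("side"); cv2.imwrite("pics/s1.png",c["frame"])
E
```

```text
[0.5697429  0.30564143 0.23534554] [ 4.10412648e-04  9.99998233e-01  8.28048634e-04 -1.63711357e-03] 0.3819582970900045
```

View pics/s1.png

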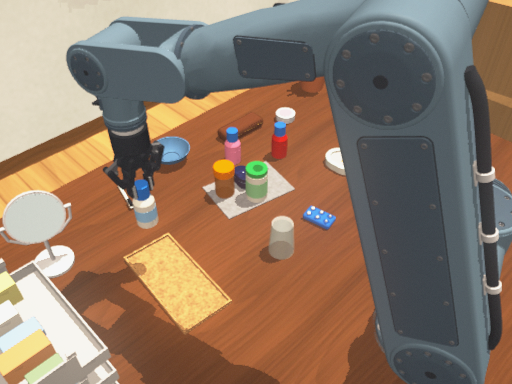

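The side view shows the spray held upright over the tray's far end (145,205). I'll lower it and release.

Request:
jog_arm([
  [[0, 0, 10, 0, 0, 0, 25], [0, 0, 30, 0, 0, 0, 25], [0, 0, 40, 0, 0, 0, 25], [0, 0, 30, 0, 0, 0, 25], [0, 0, 15, 0, 0, 0, 25], [0, 0, 8, 0, 0, 0, 25], [0, 0, 5, 0, 0, 0, 25], [0, 0, 4, 0, 0, 0, 25], [0, 0, 0, 0, 0, 0, 25], [0, 0, 0, 0, 0, 0, 25]],
])

```text
time_s: 7.2
eef_pos: [0.5724, 0.3042, 0.0964]
eef_rot: [-0.0, 1.0, -0.0, 0.001]
wrist_force: [0.2, 0.3, -0.5]
opening: 0.377
grasp_force: 59.7
```

Request:
jog_arm([
  [[0, 0, 1, 0, 0, 0, 25], [0, 0, 1, 0, 0, 0, 25], [0, 0, 1, 0, 0, 0, 25], [0, 0, 1, 0, 0, 0, 25], [0, 0, 0, 0, 0, 0, 25], [0, 0, 0, 0, 0, 0, 25], [0, 0, 0, 0, 0, 0, 25], [0, 0, 0, 0, 0, 0, 25], [0, 0, 0, 0, 0, 0, 25], [0, 0, 0, 0, 0, 0, 25]],
])

```text
time_s: 8.2
eef_pos: [0.5719, 0.304, 0.0916]
eef_rot: [-0.0, 1.0, -0.0, 0.0]
wrist_force: [-0.3, -0.6, 3.9]
opening: 0.378
grasp_force: 60.1
```

Request:
jog_arm([
  [[0, 0, 0, 0, 0, 0, 45], [0, 0, 0, 0, 0, 0, 60], [0, 0, 0, 0, 0, 0, 60], [0, 0, -5, 0, 0, 0, 60], [0, 0, -15, 0, 0, 0, 60], [0, 0, -40, 0, 0, 0, 85], [0, 0, -45, 0, 0, 0, 85], [0, 0, -45, 0, 0, 0, 85], [20, 45, 0, 0, 0, 0, 85], [20, 45, 0, 0, 0, 0, 85]],
])

```text
time_s: 9.2
eef_pos: [0.613, 0.2147, 0.246]
eef_rot: [-0.001, 1.0, 0.002, 0.003]
wrist_force: [0.6, 0.2, -0.5]
opening: 0.996
grasp_force: 0.0
```

Request:
jog_arm([
  [[20, 45, 0, 0, 0, 0, 85], [5, 45, 0, 0, 0, 0, 85], [0, 45, 0, 0, 0, 0, 85], [0, 43, 0, 0, 0, 0, 85], [0, 20, 0, 0, 0, 0, 85], [0, 0, 25, 0, 0, 0, 85], [0, 0, 25, 0, 0, 0, 85], [0, 0, 10, 0, 0, 0, 85], [0, 0, 0, 0, 0, 0, 85], [0, 0, 0, 0, 0, 0, 85]],
])

```text
time_s: 10.2
eef_pos: [0.6373, 0.0162, 0.1827]
eef_rot: [0.0, 1.0, 0.0, 0.001]
wrist_force: [-0.5, 0.1, -0.3]
opening: 0.993
grasp_force: 0.0
```

```bash
python3 - <<'E'
from h import *
s=ctrl.get_obs(); print(s["eef_pos"],s["eef_rot"],s["opening"])
c=ctrl.camera("wrist"); P=wcloud(c); cv2.imwrite("pics/w2.png",c["frame"])
for n,a in dict(jar=((.637,.014),(.096,.106),.04),tub=((.568,-.038),(.102,.112),.04),case=((.633,-.052),(.036,.045),.04),spray=((.572,.304),(.11,.125),.03)).items():
    try: print(n,patch(P,*a))
    except Exception as e: print(n,"none")
E
```

```text
[0.6372736  0.01615477 0.18272058] [1.35697668e-04 9.99999680e-01 1.24436488e-04 7.77964549e-04] 0.9927618886701067
jar n 3760 mean [638.2  16.7] rect [637.2  16.9  57.7  57.1  43.5] circ [636.6  16.7  29.6]
tub n 2446 mean [566.7 -33.3] rect [563.6 -32.9  59.5  51.3   7.1] circ [563.8 -36.8  30.2]
case n 2366 mean [633.1 -50.1] rect [631.9 -51.1  45.7  68.5  79.5] circ [632.1 -49.9  34.4]
spray n 357 mean [571.3 298.9] rect [569.3 300.5  26.4  34.3  67.6] circ [570.7 304.3  17.6]
```

View pics/w2.png

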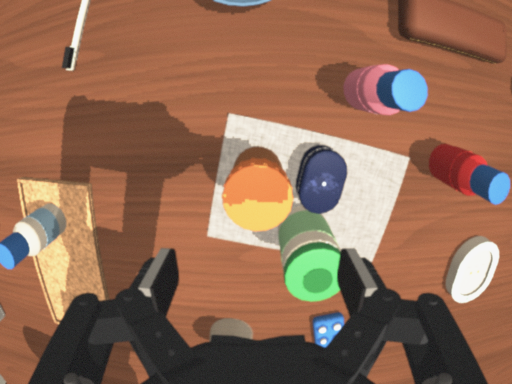

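The jar lid (258,200) is centred under the tool and the spray stands in the tray (30,235). Now I descend and grip the jar.

Request:
jog_arm([
  [[0, 0, 20, 0, 0, 0, 85], [0, 0, 40, 0, 0, 0, 85], [0, 0, 35, 0, 0, 0, 85], [0, 0, 15, 0, 0, 0, 85], [0, 0, 7, 0, 0, 0, 85], [0, 0, 0, 0, 0, 0, 85], [0, 0, 0, 0, 0, 0, 70], [0, 0, 0, 0, 0, 0, 50], [0, 0, 0, 0, 0, 0, 50], [0, 0, 0, 0, 0, 0, 50]],
])

```text
time_s: 11.25
eef_pos: [0.6384, 0.0159, 0.0667]
eef_rot: [0.0, 1.0, -0.0, 0.002]
wrist_force: [-0.6, 1.4, 6.5]
opening: 0.666
grasp_force: 63.9
```

Request:
jog_arm([
  [[0, 0, 0, 0, 0, 0, 50], [0, 0, 0, 0, 0, 0, 50], [0, 0, 0, 0, 0, 0, 50], [0, 0, 0, 0, 0, 0, 50], [0, 0, 0, 0, 0, 0, 50], [0, 0, -1, 0, 0, 0, 50], [0, 0, -1, 0, 0, 0, 50], [0, 0, 0, 0, 0, 0, 50], [0, 0, 0, 0, 0, 0, 50], [0, 0, 0, 0, 0, 0, 50]],
])

```text
time_s: 12.25
eef_pos: [0.6369, 0.0159, 0.0668]
eef_rot: [0.0, 1.0, -0.0, 0.0]
wrist_force: [-1.0, 1.4, 5.1]
opening: 0.661
grasp_force: 63.8
```

Request:
jog_arm([
  [[0, 0, -10, 0, 0, 0, 50], [0, 0, -25, 0, 0, 0, 50], [0, 0, -40, 0, 0, 0, 50], [0, 0, -35, 0, 0, 0, 50], [0, 0, -20, 0, 0, 0, 50], [-6, -8, 0, 0, 0, 0, 50], [-12, -15, 0, 0, 0, 0, 50], [-18, -23, 0, 0, 0, 0, 50], [-25, -31, 0, 0, 0, 0, 50], [-25, -31, 0, 0, 0, 0, 50]],
])

```text
time_s: 13.25
eef_pos: [0.5478, 0.1251, 0.1937]
eef_rot: [-0.0, 1.0, -0.001, -0.002]
wrist_force: [0.2, 1.2, -1.7]
opening: 0.66
grasp_force: 64.2
```

Request:
jog_arm([
  [[-25, -31, 0, 0, 0, 0, 50], [-25, -31, 0, 0, 0, 0, 50], [-25, -31, 0, 0, 0, 0, 50], [-25, -31, 0, 0, 0, 0, 50], [-20, -25, 0, 0, 0, 0, 50], [-14, -18, 0, 0, 0, 0, 50], [-9, -14, 0, 0, 0, 0, 50], [0, 0, 0, 0, 0, 0, 50], [0, 0, 15, 0, 0, 0, 50], [0, 0, 30, 0, 0, 0, 50]],
])

```text
time_s: 14.25
eef_pos: [0.4087, 0.3053, 0.1518]
eef_rot: [-0.001, 1.0, 0.0, 0.002]
wrist_force: [1.3, -0.8, -2.2]
opening: 0.664
grasp_force: 64.2
```

Request:
jog_arm([
  [[0, 0, 30, 0, 0, 0, 50], [0, 0, 25, 0, 0, 0, 50], [0, 0, 12, 0, 0, 0, 50], [0, 0, 6, 0, 0, 0, 50], [0, 0, 4, 0, 0, 0, 50], [0, 0, 1, 0, 0, 0, 50], [0, 0, 1, 0, 0, 0, 50], [0, 0, 1, 0, 0, 0, 50], [0, 0, 0, 0, 0, 0, 50], [0, 0, 0, 0, 0, 0, 50]],
])

```text
time_s: 15.25
eef_pos: [0.4079, 0.3051, 0.0717]
eef_rot: [-0.0, 1.0, -0.0, 0.0]
wrist_force: [-0.1, 0.4, -2.2]
opening: 0.662
grasp_force: 64.2
```

Request:
jog_arm([
  [[0, 0, 1, 0, 0, 0, 50], [0, 0, 1, 0, 0, 0, 50], [0, 0, 1, 0, 0, 0, 50], [0, 0, 1, 0, 0, 0, 50], [0, 0, 0, 0, 0, 0, 50], [0, 0, 0, 0, 0, 0, 50], [0, 0, 0, 0, 0, 0, 50], [0, 0, 0, 0, 0, 0, 50], [0, 0, 0, 0, 0, 0, 50], [0, 0, 0, 0, 0, 0, 50]],
])

```text
time_s: 16.25
eef_pos: [0.4081, 0.3052, 0.0688]
eef_rot: [0.0, 1.0, -0.0, 0.0]
wrist_force: [-4.3, -1.2, 12.9]
opening: 0.661
grasp_force: 65.8
```

Request:
jog_arm([
  [[0, 0, -1, 0, 0, 0, 60], [0, 0, 0, 0, 0, 0, 85], [0, 0, 0, 0, 0, 0, 85], [0, 0, 0, 0, 0, 0, 85], [0, 0, -5, 0, 0, 0, 85], [0, 0, -20, 0, 0, 0, 85], [0, 0, -45, 0, 0, 0, 85], [0, 0, -47, 0, 0, 0, 85], [18, 40, 0, 0, 0, 0, 85], [18, 40, 0, 0, 0, 0, 85]],
])

```text
time_s: 17.25
eef_pos: [0.445, 0.2253, 0.1879]
eef_rot: [-0.001, 1.0, 0.002, 0.002]
wrist_force: [0.7, 0.2, 0.3]
opening: 0.998
grasp_force: 0.0
```

Request:
jog_arm([
  [[18, 40, 0, 0, 0, 0, 85], [18, 40, 0, 0, 0, 0, 85], [18, 40, 0, 0, 0, 0, 85], [18, 40, 0, 0, 0, 0, 85], [18, 40, 0, 0, 0, 0, 85], [18, 40, 0, 0, 0, 0, 85], [13, 22, 0, 0, 0, 0, 85], [0, 0, 0, 0, 0, 0, 85], [0, 0, 0, 0, 0, 0, 85], [0, 0, 0, 0, 0, 0, 85]],
])

```text
time_s: 18.25
eef_pos: [0.5641, -0.0361, 0.1852]
eef_rot: [-0.0, 1.0, 0.0, -0.0]
wrist_force: [0.3, -0.3, 1.0]
opening: 0.996
grasp_force: 0.0
```

```bash
python3 - <<'E'
from h import *
s=ctrl.get_obs(); print(s["eef_pos"],s["eef_rot"],s["opening"])
c=ctrl.camera("wrist"); P=wcloud(c); cv2.imwrite("pics/w3.png",c["frame"])
for n,a in dict(tub=((.565,-.038),(.102,.112),.04),case=((.633,-.052),(.036,.045),.04)).items():
    try: print(n,patch(P,*a))
    except Exception as e: print(n,"none")
E
```

```text
[ 0.56407629 -0.03605367  0.18518416] [-2.45502246e-04  9.99999880e-01  2.90699073e-04 -3.07283997e-04] 0.9956428762857302
tub n 4074 mean [565.7 -37.2] rect [564.4 -37.2  58.8  58.5  38.5] circ [564.1 -37.2  30. ]
case n 2843 mean [631.5 -50.7] rect [631.4 -51.   46.2  69.6  78.1] circ [631.  -52.7  34.9]
```

View pics/w3.png

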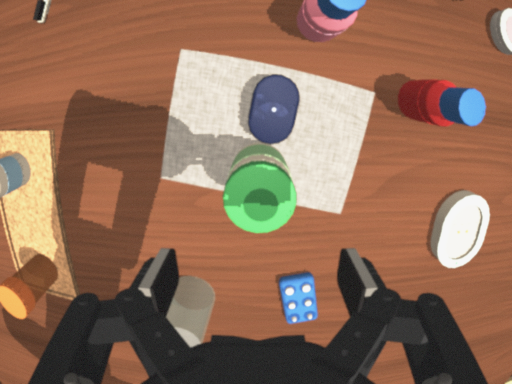

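The tub lid (260,200) is centred under the tool, and the jar (20,285) and spray (12,173) stand in the tray. Now I grip the tub.

Request:
jog_arm([
  [[0, 1, 20, 0, 0, 0, 85], [0, 0, 40, 0, 0, 0, 85], [0, 0, 35, 0, 0, 0, 85], [0, 0, 13, 0, 0, 0, 85], [0, 0, 7, 0, 0, 0, 85], [0, 0, 0, 0, 0, 0, 85], [0, 0, 0, 0, 0, 0, 70], [0, 0, 0, 0, 0, 0, 50], [0, 0, 0, 0, 0, 0, 50], [0, 0, 0, 0, 0, 0, 50]],
])

```text
time_s: 19.3
eef_pos: [0.5661, -0.0382, 0.0725]
eef_rot: [0.0, 1.0, -0.0, 0.002]
wrist_force: [-0.8, 1.9, 6.1]
opening: 0.688
grasp_force: 64.1
```

Request:
jog_arm([
  [[0, 0, 0, 0, 0, 0, 50], [0, 0, 0, 0, 0, 0, 50], [0, 0, 0, 0, 0, 0, 50], [0, 0, 0, 0, 0, 0, 50], [0, 0, 0, 0, 0, 0, 50], [0, 0, 0, 0, 0, 0, 50], [0, 0, 0, 0, 0, 0, 50], [0, 0, 0, 0, 0, 0, 50], [0, 0, 0, 0, 0, 0, 50], [0, 0, 0, 0, 0, 0, 50]],
])

```text
time_s: 20.3
eef_pos: [0.5661, -0.0382, 0.0725]
eef_rot: [0.0, 1.0, -0.0, 0.002]
wrist_force: [-0.8, 1.3, 6.5]
opening: 0.689
grasp_force: 64.1
```

Request:
jog_arm([
  [[0, 0, -10, 0, 0, 0, 50], [0, 0, -25, 0, 0, 0, 50], [0, 0, -40, 0, 0, 0, 50], [0, 0, -40, 0, 0, 0, 50], [0, 0, -25, 0, 0, 0, 50], [-2, -10, 0, 0, 0, 0, 50], [-4, -20, 0, 0, 0, 0, 50], [-7, -30, 0, 0, 0, 0, 50], [-7, -35, 0, 0, 0, 0, 50], [-7, -35, 0, 0, 0, 0, 50]],
])

```text
time_s: 21.3
eef_pos: [0.536, 0.0934, 0.2088]
eef_rot: [-0.0, 1.0, -0.001, -0.001]
wrist_force: [1.0, 0.1, -1.6]
opening: 0.688
grasp_force: 64.8
```

Request:
jog_arm([
  [[-7, -35, 0, 0, 0, 0, 50], [-7, -35, 0, 0, 0, 0, 50], [-7, -35, 0, 0, 0, 0, 50], [-7, -35, 0, 0, 0, 0, 50], [-7, -30, 0, 0, 0, 0, 50], [-7, -25, 0, 0, 0, 0, 50], [-7, -18, 0, 0, 0, 0, 50], [0, 0, 0, 0, 0, 0, 50], [0, 0, 15, 0, 0, 0, 50], [0, 0, 30, 0, 0, 0, 50]],
])

```text
time_s: 22.3
eef_pos: [0.4901, 0.3049, 0.1659]
eef_rot: [-0.001, 1.0, -0.0, 0.002]
wrist_force: [0.6, -0.7, -2.9]
opening: 0.688
grasp_force: 65.0
```

Request:
jog_arm([
  [[0, 0, 35, 0, 0, 0, 50], [0, 0, 28, 0, 0, 0, 50], [0, 0, 14, 0, 0, 0, 50], [0, 0, 6, 0, 0, 0, 50], [0, 0, 3, 0, 0, 0, 50], [0, 0, 1, 0, 0, 0, 50], [0, 0, 0, 0, 0, 0, 50], [0, 0, 0, 0, 0, 0, 50], [0, 0, 0, 0, 0, 0, 50], [0, 0, 0, 0, 0, 0, 50]],
])

```text
time_s: 23.3
eef_pos: [0.4889, 0.3052, 0.0788]
eef_rot: [-0.0, 1.0, -0.0, 0.0]
wrist_force: [0.4, -0.0, -2.0]
opening: 0.687
grasp_force: 65.0
```

Request:
jog_arm([
  [[0, 0, 1, 0, 0, 0, 50], [0, 0, 1, 0, 0, 0, 50], [0, 0, 1, 0, 0, 0, 50], [0, 0, 1, 0, 0, 0, 50], [0, 0, 0, 0, 0, 0, 50], [0, 0, 0, 0, 0, 0, 50], [0, 0, 0, 0, 0, 0, 50], [0, 0, 0, 0, 0, 0, 50], [0, 0, 0, 0, 0, 0, 50], [0, 0, 0, 0, 0, 0, 50]],
])

```text
time_s: 24.3
eef_pos: [0.4888, 0.305, 0.0745]
eef_rot: [-0.0, 1.0, -0.0, 0.0]
wrist_force: [-3.4, -0.4, 4.5]
opening: 0.681
grasp_force: 65.2
```

Request:
jog_arm([
  [[0, 0, 0, 0, 0, 0, 70], [0, 0, 0, 0, 0, 0, 85], [0, 0, 0, 0, 0, 0, 85], [0, 0, 0, 0, 0, 0, 85], [0, 0, -5, 0, 0, 0, 85], [0, 0, -20, 0, 0, 0, 85], [0, 0, -45, 0, 0, 0, 85], [0, 0, -40, 0, 0, 0, 85], [16, 40, 0, 0, 0, 0, 85], [16, 40, 0, 0, 0, 0, 85]],
])

```text
time_s: 25.3
eef_pos: [0.5219, 0.2254, 0.187]
eef_rot: [-0.0, 1.0, 0.002, 0.002]
wrist_force: [0.4, 1.1, -1.2]
opening: 0.995
grasp_force: 0.0
```

Request:
jog_arm([
  [[16, 40, 0, 0, 0, 0, 85], [16, 40, 0, 0, 0, 0, 85], [16, 40, 0, 0, 0, 0, 85], [16, 40, 0, 0, 0, 0, 85], [16, 40, 0, 0, 0, 0, 85], [16, 40, 0, 0, 0, 0, 85], [15, 36, 0, 0, 0, 0, 85], [0, 0, 0, 0, 0, 0.1, 85], [0, 0, 0, 0, 0, 0.11, 85], [0, 0, 0, 0, 0, 0, 85]],
])

```text
time_s: 26.3
eef_pos: [0.6316, -0.0515, 0.1844]
eef_rot: [-0.0, 0.994, -0.106, -0.0]
wrist_force: [-0.8, -0.2, 0.9]
opening: 0.993
grasp_force: 0.0
```

```bash
python3 - <<'E'
from h import *
s=ctrl.get_obs(); print(s["eef_pos"],s["eef_rot"],s["opening"])
c=ctrl.camera("wrist"); P=wcloud(c); cv2.imwrite("pics/w4.png",c["frame"])
print(patch(P,(.631,-.052),(.036,.045),.045)); print(patch(P,(.482,-.324),(.0195,.026),.075))
c=ctrl.camera("scene");P=cloud(c)
for n,a in dict(jar=((.408,.305),(.096,.108),.04),tub=((.49,.305),(.102,.114),.04),spray=((.572,.305),(.11,.122),.03),dock=((.484,-.325),(.0195,.026),.075)).items(): print(n,patch(P,*a))
E
```

```text
[ 0.63164104 -0.05154697  0.18441901] [-3.18280216e-05  9.94388100e-01 -1.05793694e-01 -1.20050138e-05] 0.9931912963166893
n 2508 mean [633.1 -51.3] rect [631.8 -50.8  45.3  67.7  78.9] circ [631.6 -51.5  33.9]
n 1245 mean [ 484.5 -321.7] rect [ 481.  -324.7   90.6  113.    89.5] circ [ 480.9 -324.2   56.8]
jar n 227 mean [414.5 301.6] rect [412.2 303.7  55.5  57.6  61.3] circ [410.5 304.4  30.7]
tub n 279 mean [494.2 301.2] rect [490.8 304.5  57.7  58.4  16. ] circ [490.5 304.7  31.4]
spray n 125 mean [576.9 301. ] rect [575.4 302.6  32.8  30.4  62.7] circ [575.2 304.1  18. ]
dock n 709 mean [ 488.  -326.6] rect [ 483.5 -325.6  113.5   88.3    1.2] circ [ 483.4 -325.1   56.9]
```

View pics/w4.png

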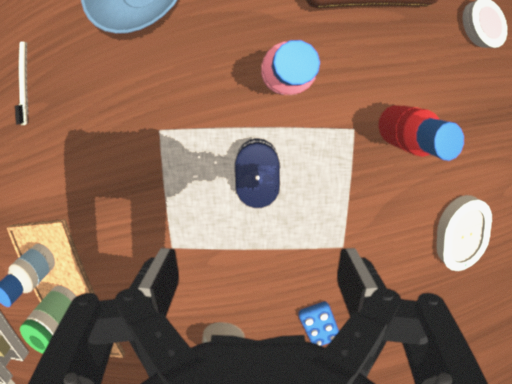

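The case (258,173) is aligned under the tool, with the spray and tub in view in the tray, and the scene camera shows all three standing there. Now I grip the case.

Request:
jog_arm([
  [[0, 0, 20, 0, 0, 0, 75], [0, 0, 40, 0, 0, 0, 75], [0, 0, 45, 0, 0, 0, 75], [0, 0, 35, 0, 0, 0, 75], [0, 0, 18, 0, 0, 0, 75], [0, 0, 8, 0, 0, 0, 75], [0, 0, 4, 0, 0, 0, 75], [0, 0, 0, 0, 0, 0, 75], [0, 0, 0, 0, 0, 0, 75], [0, 0, 0, 0, 0, 0, 75]],
])

```text
time_s: 27.4
eef_pos: [0.6327, -0.0513, 0.0158]
eef_rot: [0.0, 0.995, -0.105, 0.001]
wrist_force: [0.5, -0.1, -0.8]
opening: 0.877
grasp_force: 0.0
```

Request:
jog_arm([
  [[0, 0, 0, 0, 0, 0, 60], [0, 0, 0, 0, 0, 0, 50], [0, 0, 0, 0, 0, 0, 38], [0, 0, 0, 0, 0, 0, 38], [0, 0, 0, 0, 0, 0, 38], [0, 0, 0, 0, 0, 0, 38], [0, 0, 0, 0, 0, 0, 38], [0, 0, 0, 0, 0, 0, 38], [0, 0, 0, 0, 0, 0, 38], [0, 0, 0, 0, 0, 0, 38]],
])

```text
time_s: 28.4
eef_pos: [0.6322, -0.0512, 0.0151]
eef_rot: [0.0, 0.994, -0.105, 0.001]
wrist_force: [-0.7, 1.3, 5.2]
opening: 0.521
grasp_force: 63.3
```

Request:
jog_arm([
  [[0, 0, -8, 0, 0, 0, 38], [0, 0, -20, 0, 0, 0, 38], [0, 0, -35, 0, 0, 0, 38], [0, 0, -35, 0, 0, 0, 38], [0, 0, -22, 0, 0, 0, 38], [0, 0, 0, 0, 0, -0.075, 38], [0, 0, 0, 0, 0, -0.075, 38], [0, 0, 0, 0, 0, -0.075, 38], [0, 0, 0, 0, 0, 0, 38], [-6, 10, 0, 0, 0, 0, 38]],
])

```text
time_s: 29.4
eef_pos: [0.6256, -0.0604, 0.1341]
eef_rot: [-0.0, 1.0, 0.007, -0.0]
wrist_force: [0.0, -0.8, -1.0]
opening: 0.525
grasp_force: 62.4
```

Request:
jog_arm([
  [[-12, 20, 0, 0, 0, 0, 38], [-17, 30, 0, 0, 0, 0, 38], [-20, 35, 0, 0, 0, 0, 38], [-20, 35, 0, 0, 0, 0, 38], [-20, 35, 0, 0, 0, 0, 38], [-20, 35, 0, 0, 0, 0, 38], [-17, 30, 0, 0, 0, 0, 38], [-14, 25, 0, 0, 0, 0, 38], [-9, 16, 0, 0, 0, 0, 38], [0, 0, 0, 0, 0, 0, 38]],
])

```text
time_s: 30.4
eef_pos: [0.4787, -0.3269, 0.1343]
eef_rot: [0.0, 1.0, 0.005, -0.0]
wrist_force: [0.2, 0.2, -1.2]
opening: 0.53
grasp_force: 62.4
```

```bash
python3 - <<'E'
from h import *
s=ctrl.get_obs(); print(s["eef_pos"],s["eef_rot"],s["opening"])
c=ctrl.camera("wrist"); P=wcloud(c); cv2.imwrite("pics/w5.png",c["frame"])
print("dock",patch(P,(.482,-.324),(.0195,.026),.075));
try: print("case",patch(P,(.482,-.324),(.14,.18),.05))
except Exception: print(0)
c=ctrl.camera("scene");P=cloud(c)
print("dock",patch(P,(.484,-.325),(.0195,.026),.075))
E
```

```text
[ 0.47872935 -0.32692409  0.13426528] [ 3.06740209e-04  9.99988286e-01  4.82269295e-03 -2.75472639e-04] 0.529902614449133
dock n 3046 mean [ 501.8 -324.2] rect [ 492.7 -324.3   87.8   89.8    2.9] circ [ 483.9 -324.4   52.7]
case n 13303 mean [ 485.6 -326.5] rect [ 482.  -324.8   67.    65.1   49.1] circ [ 484.  -326.9   44.5]
dock n 718 mean [ 487.6 -326.2] rect [ 483.9 -325.4  113.3   88.1    0.7] circ [ 483.9 -327.    56.7]
```

View pics/w5.png

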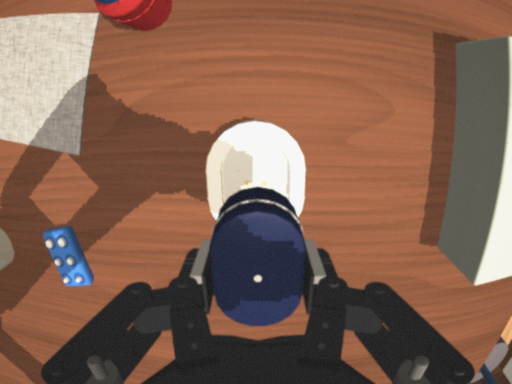

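The case (258,265) is held above the dock (256,175), about 3 mm off centre. I'll correct that and lower gently.

Request:
jog_arm([
  [[3, -3, 0, 0, 0, 0, 38], [0, 0, 15, 0, 0, 0, 38], [0, 0, 25, 0, 0, 0, 38], [0, 0, 25, 0, 0, 0, 38], [0, 0, 15, 0, 0, 0, 38], [0, 0, 8, 0, 0, 0, 38], [0, 0, 4, 0, 0, 0, 38], [0, 0, 0, 0, 0, 0, 38], [0, 0, 0, 0, 0, 0, 38], [0, 0, 0, 0, 0, 0, 38]],
])

```text
time_s: 31.5
eef_pos: [0.4842, -0.3218, 0.0434]
eef_rot: [0.001, 1.0, 0.007, 0.001]
wrist_force: [1.0, 0.4, -1.4]
opening: 0.527
grasp_force: 62.4
```

Request:
jog_arm([
  [[0, 0, 2, 0, 0, 0, 38], [0, 0, 2, 0, 0, 0, 38], [0, 0, 2, 0, 0, 0, 38], [0, 0, 1, 0, 0, 0, 38], [0, 0, 1, 0, 0, 0, 38], [0, 0, 0, 0, 0, 0, 38], [0, 0, 0, 0, 0, 0, 38], [0, 0, 0, 0, 0, 0, 38], [0, 0, 0, 0, 0, 0, 38], [0, 0, 0, 0, 0, 0, 38]],
])

```text
time_s: 32.5
eef_pos: [0.4836, -0.3213, 0.0344]
eef_rot: [0.0, 1.0, 0.007, 0.0]
wrist_force: [-0.8, -0.8, -0.6]
opening: 0.526
grasp_force: 62.4
```

```bash
python3 - <<'E'
from h import *
s=ctrl.get_obs(); print(s["eef_pos"],s["eef_rot"],s["opening"],s["q"])
c=ctrl.camera("wrist"); P=wcloud(c); pickle.dump(c,open("w6.pkl","wb"))
print("dock",patch(P,(.482,-.324),(.0195,.0245),.075));
print("casetop",patch(P,(.482,-.324),(.052,.080),.05), np.nanmedian(P[...,2][(P[...,2]>.05)&(P[...,2]<.09)&(np.hypot(P[...,0]-.49,P[...,1]+.325)<.025)]))
c=ctrl.camera("scene");P=cloud(c)
m=patch(P,(.484,-.325),(.06,.085),.04); print(m); print("dock",patch(P,(.484,-.325),(.0195,.0245),.075))
f=c["frame"][190:270,60:150]; cv2.imwrite("pics/d1.png",cv2.resize(f,None,fx=5,fy=5,interpolation=2))
E
```

```text
[ 0.48361803 -0.32128766  0.03435003] [2.54071970e-05 9.99972638e-01 7.39744928e-03 3.20660931e-05] 0.5259980597884738 [-7.90704385e-01  4.42231943e-01  1.71567687e+00  1.25512105e-05
  9.83602686e-01  7.65289955e-01]
dock n 5684 mean [ 511.9 -325.4] rect [ 485.7 -325.    91.4  102.1   83.4] circ [ 481.8 -326.8   55.5]
casetop n 12178 mean [ 489.  -320.8] rect [ 486.9 -318.8   67.9   64.4   50.1] circ [ 489.  -320.7   44.8] 0.05972406550522248
n 351 mean [ 490.1 -324.9] rect [ 489.8 -321.2   59.5   60.    47.9] circ [ 491.8 -324.6   38.8]
dock n 500 mean [ 507.3 -326.7] rect [ 4.962e+02 -3.255e+02  8.820e+01  8.870e+01  1.000e-01] circ [ 487.4 -325.1   53.1]
```

View pics/d1.png

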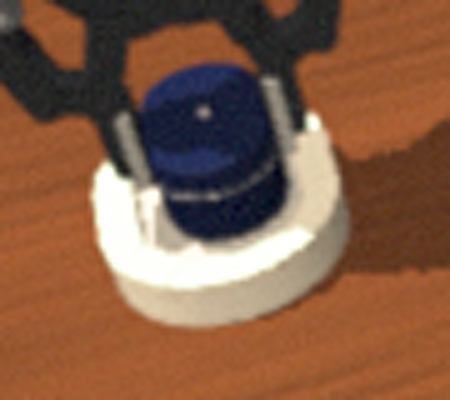

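The crop shows the case (215,150) just above the well, slightly towards the right (+y) rim, so I shift about 3 mm and set it down.

Request:
jog_arm([
  [[-2, 3, 0, 0, 0, 0, 38], [0, 0, 1, 0, 0, 0, 38], [0, 0, 1, 0, 0, 0, 38], [0, 0, 1, 0, 0, 0, 38], [0, 0, 1, 0, 0, 0, 38], [0, 0, 1, 0, 0, 0, 38], [0, 0, 0.5, 0, 0, 0, 38], [0, 0, 0, 0, 0, 0, 38], [0, 0, 0, 0, 0, 0, 38], [0, 0, 0, 0, 0, 0, 38]],
])

```text
time_s: 33.6
eef_pos: [0.4817, -0.3243, 0.0289]
eef_rot: [0.0, 1.0, 0.007, 0.0]
wrist_force: [0.1, 0.2, -0.5]
opening: 0.527
grasp_force: 62.4
```

Request:
jog_arm([
  [[0, 0, 0.5, 0, 0, 0, 38], [0, 0, 0.5, 0, 0, 0, 38], [0, 0, 0.5, 0, 0, 0, 38], [0, 0, 0, 0, 0, 0, 38], [0, 0, 0, 0, 0, 0, 38], [0, 0, 0, 0, 0, 0, 38], [0, 0, 0, 0, 0, 0, 38], [0, 0, 0, 0, 0, 0, 38], [0, 0, 0, 0, 0, 0, 38], [0, 0, 0, 0, 0, 0, 38]],
])

```text
time_s: 34.6
eef_pos: [0.4817, -0.3243, 0.028]
eef_rot: [0.0, 1.0, 0.007, 0.0]
wrist_force: [-2.8, 1.6, 7.0]
opening: 0.528
grasp_force: 63.6
```

Request:
jog_arm([
  [[0, 0, 0, 0, 0, 0, 55], [0, 0, 0, 0, 0, 0, 65], [0, 0, 0, 0, 0, 0, 65], [0, 0, -3, 0, 0, 0, 65], [0, 0, -10, 0, 0, 0, 65], [0, 0, -25, 0, 0, 0, 65], [0, 0, -45, 0, 0, 0, 65], [0, 0, -45, 0, 0, 0, 85], [0, 0, -32, 0, 0, 0.015, 85], [0, 0, 0, 0, 0, 0, 85]],
])

```text
time_s: 35.6
eef_pos: [0.4843, -0.3269, 0.1945]
eef_rot: [0.004, 1.0, -0.0, 0.004]
wrist_force: [-0.0, -0.1, 0.3]
opening: 0.993
grasp_force: 0.0
```

```bash
python3 - <<'E'
from h import *
s=ctrl.get_obs(); print(s["eef_pos"],s["eef_rot"],s["opening"])
c=ctrl.camera("wrist"); P=wcloud(c)
print("dock",patch(P,(.482,-.324),(.0195,.0245),.075));
print("case",patch(P,(.482,-.324),(.050,.060),.05), np.nanmedian(P[...,2][(P[...,2]>.04)&(P[...,2]<.09)&(np.hypot(P[...,0]-.482,P[...,1]+.325)<.025)]))
cv2.imwrite("pics/w7.png",c["frame"])
E
```

```text
[ 0.48433377 -0.32685576  0.19449184] [ 4.14569439e-03  9.99983021e-01 -2.09785651e-04  4.08981720e-03] 0.9927093677800819
dock n 2872 mean [ 484.7 -325.1] rect [ 4.807e+02 -3.246e+02  1.118e+02  8.890e+01  1.000e-01] circ [ 480.6 -324.5   56. ]
case n 2514 mean [ 482.9 -324. ] rect [ 481.8 -323.8   67.8   45.3    1. ] circ [ 481.6 -323.6   34.1] 0.05323570675993941
```

View pics/w7.png

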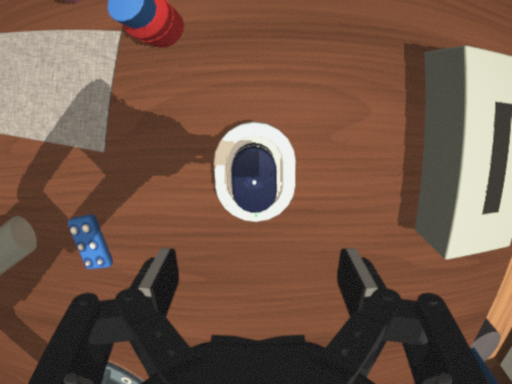

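The case (255,178) is seated in the well, centred within about 1 mm at the right height. Next I fetch the tub.

Request:
jog_arm([
  [[0.5, -25, 0, 0, 0, 0, 85], [0.5, -45, 0, 0, 0, 0, 85], [0.5, -45, 0, 0, 0, 0, 85], [0.5, -45, 0, 0, 0, 0, 85], [0.5, -45, 0, 0, 0, 0, 85], [0.5, -45, 0, 0, 0, 0, 85], [0.5, -45, 0, 0, 0, 0, 85], [0.5, -45, 0, 0, 0, 0, 85], [0.5, -45, 0, 0, 0, 0, 85], [0.5, -45, 0, 0, 0, 0, 85]],
])

```text
time_s: 36.65
eef_pos: [0.4855, 0.1075, 0.1863]
eef_rot: [-0.0, 1.0, -0.0, -0.001]
wrist_force: [1.0, 0.4, 0.6]
opening: 0.994
grasp_force: 0.0
```

Request:
jog_arm([
  [[0.5, -45, 0, 0, 0, 0, 85], [0.5, -45, 0, 0, 0, 0, 85], [0.5, -45, 0, 0, 0, 0, 85], [0.5, -45, 0, 0, 0, 0, 85], [0, -20, 0, 0, 0, 0, 85], [0, 0, 0, 0, 0, 0, 85], [0, 0, 0, 0, 0, 0, 85], [0, 0, 0, 0, 0, 0, 85], [0, 0, 0, 0, 0, 0, 85], [0, 0, 0, 0, 0, 0, 85]],
])

```text
time_s: 37.65
eef_pos: [0.489, 0.3047, 0.1873]
eef_rot: [0.0, 1.0, -0.001, 0.0]
wrist_force: [0.3, -0.3, 0.8]
opening: 0.997
grasp_force: 0.0
```

```bash
python3 - <<'E'
from h import *
s=ctrl.get_obs(); print(s["eef_pos"],s["eef_rot"],s["opening"])
c=ctrl.camera("wrist"); P=wcloud(c)
for n,a in dict(jar=((.408,.305),(.096,.108),.04),tub=((.49,.305),(.102,.114),.04),spray=((.572,.305),(.11,.122),.03)).items():
    try: print(n,patch(P,*a))
    except Exception: print(n,0)
E
```

```text
[0.48903905 0.30472404 0.18734934] [ 3.02088440e-05  9.99999615e-01 -8.76935196e-04  1.66917736e-05] 0.9966925156047249
jar n 2552 mean [410.1 306.2] rect [407.6 306.   57.   58.   60.5] circ [407.  306.1  29.5]
tub n 4070 mean [488.7 306.2] rect [487.  306.5  59.1  58.6   1.4] circ [486.7 306.4  30.1]
spray n 1690 mean [570.3 305.3] rect [5.704e+02 3.052e+02 3.340e+01 3.270e+01 3.000e-01] circ [570.2 305.6  17. ]
```

Request:
jog_arm([
  [[0, 0, 20, 0, 0, 0, 85], [0, 0, 40, 0, 0, 0, 85], [0, 0, 32, 0, 0, 0, 85], [0, 0, 13, 0, 0, 0, 85], [0, 0, 6, 0, 0, 0, 85], [0, 0, 0, 0, 0, 0, 85], [0, 0, 0, 0, 0, 0, 70], [0, 0, 0, 0, 0, 0, 50], [0, 0, 0, 0, 0, 0, 50], [0, 0, 0, 0, 0, 0, 50]],
])

```text
time_s: 38.7
eef_pos: [0.4904, 0.3062, 0.0785]
eef_rot: [-0.001, 1.0, -0.0, 0.002]
wrist_force: [0.4, -0.4, 5.7]
opening: 0.684
grasp_force: 64.8
```

Request:
jog_arm([
  [[0, 0, 0, 0, 0, 0, 50], [0, 0, 0, 0, 0, 0, 50], [0, 0, 0, 0, 0, 0, 50], [0, 0, 0, 0, 0, 0, 50], [0, 0, 0, 0, 0, 0, 50], [0, 0, 0, 0, 0, 0, 50], [0, 0, 0, 0, 0, 0, 50], [0, 0, 0, 0, 0, 0, 50], [0, 0, 0, 0, 0, 0, 50], [0, 0, 0, 0, 0, 0, 50]],
])

```text
time_s: 39.7
eef_pos: [0.4904, 0.3062, 0.0784]
eef_rot: [-0.001, 1.0, -0.0, 0.002]
wrist_force: [-0.6, -1.4, 5.9]
opening: 0.689
grasp_force: 64.8
```

Request:
jog_arm([
  [[0, 0, -10, 0, 0, 0, 50], [0, 0, -25, 0, 0, 0, 50], [0, 0, -40, 0, 0, 0, 50], [0, 0, -40, 0, 0, 0, 50], [0, 0, -25, 0, 0, 0, 50], [2, 10, 0, 0, 0, 0, 50], [4, 20, 0, 0, 0, 0, 50], [7, 30, 0, 0, 0, 0, 50], [7, 35, 0, 0, 0, 0, 50], [7, 35, 0, 0, 0, 0, 50]],
])

```text
time_s: 40.7
eef_pos: [0.5146, 0.1741, 0.2146]
eef_rot: [0.0, 1.0, 0.0, -0.001]
wrist_force: [0.9, -0.6, -2.1]
opening: 0.684
grasp_force: 64.8
```

Request:
jog_arm([
  [[7, 35, 0, 0, 0, 0, 50], [7, 35, 0, 0, 0, 0, 50], [7, 35, 0, 0, 0, 0, 50], [7, 35, 0, 0, 0, 0, 50], [7, 30, 0, 0, 0, 0, 50], [7, 25, 0, 0, 0, 0, 50], [8, 19, 0, 0, 0, 0, 50], [0, 0, 0, 0, 0, 0, 50], [0, 0, 15, 0, 0, 0, 50], [0, 0, 30, 0, 0, 0, 50]],
])

```text
time_s: 41.7
eef_pos: [0.5669, -0.0378, 0.172]
eef_rot: [0.0, 1.0, 0.0, 0.002]
wrist_force: [0.3, -0.3, -2.1]
opening: 0.681
grasp_force: 64.9
```

Request:
jog_arm([
  [[0, 0, 35, 0, 0, 0, 50], [0, 0, 28, 0, 0, 0, 50], [0, 0, 14, 0, 0, 0, 50], [0, 0, 6, 0, 0, 0, 50], [0, 0, 3, 0, 0, 0, 50], [0, 0, 2, 0, 0, 0, 50], [0, 0, 1, 0, 0, 0, 50], [0, 0, 0, 0, 0, 0, 50], [0, 0, 0, 0, 0, 0, 50], [0, 0, 0, 0, 0, 0, 50]],
])

```text
time_s: 42.7
eef_pos: [0.566, -0.0384, 0.0828]
eef_rot: [0.0, 1.0, -0.0, 0.0]
wrist_force: [0.5, -0.2, -2.0]
opening: 0.685
grasp_force: 64.9
```

Request:
jog_arm([
  [[1, 0, 1, 0, 0, 0, 50], [0, 0, 1, 0, 0, 0, 50], [0, 0, 1, 0, 0, 0, 50], [0, 0, 1, 0, 0, 0, 50], [0, 0, 1, 0, 0, 0, 50], [0, 0, 1, 0, 0, 0, 50], [0, 0, 0, 0, 0, 0, 50], [0, 0, 0, 0, 0, 0, 50], [0, 0, 0, 0, 0, 0, 50], [0, 0, 0, 0, 0, 0, 50]],
])

```text
time_s: 43.7
eef_pos: [0.5669, -0.0383, 0.0765]
eef_rot: [0.0, 1.0, -0.0, 0.0]
wrist_force: [-0.5, 0.9, 2.2]
opening: 0.683
grasp_force: 64.9
```

Request:
jog_arm([
  [[0, 0, 0, 0, 0, 0, 70], [0, 0, 0, 0, 0, 0, 85], [0, 0, 0, 0, 0, 0, 85], [0, 0, 0, 0, 0, 0, 85], [0, 0, -5, 0, 0, 0, 85], [0, 0, -20, 0, 0, 0, 85], [0, 0, -45, 0, 0, 0, 85], [0, 0, -40, 0, 0, 0, 85], [-18, -40, 0, 0, 0, 0, 85], [-18, -40, 0, 0, 0, 0, 85]],
])

```text
time_s: 44.7
eef_pos: [0.5318, 0.0416, 0.1887]
eef_rot: [0.0, 1.0, -0.001, 0.002]
wrist_force: [0.1, 1.1, -0.4]
opening: 0.993
grasp_force: 0.0
```

Request:
jog_arm([
  [[-18, -40, 0, 0, 0, 0, 85], [-18, -40, 0, 0, 0, 0, 85], [-18, -40, 0, 0, 0, 0, 85], [-18, -40, 0, 0, 0, 0, 85], [-18, -40, 0, 0, 0, 0, 85], [-18, -40, 0, 0, 0, 0, 85], [-16, -24, 0, 0, 0, 0, 85], [0, 0, 0, 0, 0, 0, 85], [0, 0, 0, 0, 0, 0, 85], [0, 0, 0, 0, 0, 0, 85]],
])

```text
time_s: 45.7
eef_pos: [0.4073, 0.3051, 0.1865]
eef_rot: [0.0, 1.0, -0.0, 0.0]
wrist_force: [-0.5, -0.6, 0.2]
opening: 0.999
grasp_force: 0.0
```

```bash
python3 - <<'E'
from h import *
s=ctrl.get_obs(); print(s["eef_pos"],s["eef_rot"],s["opening"])
c=ctrl.camera("wrist"); P=wcloud(c)
for n,a in dict(jar=((.408,.305),(.094,.108),.04),tub=((.565,-.038),(.100,.112),.04),spray=((.572,.305),(.11,.122),.03)).items():
    try: print(n,patch(P,*a))
    except Exception: print(n,0)
E
```

```text
[0.40731762 0.30509923 0.18649353] [ 9.07683194e-05  9.99999871e-01 -4.48384910e-04  2.20083983e-04] 0.9990329508357899
jar n 3789 mean [408.8 306.3] rect [407.4 306.4  57.8  58.   62. ] circ [406.7 306.6  30. ]
tub n 0 mean [nan nan] rect [0. 0. 0. 0. 0.] circ [0. 0. 0.]
spray n 268 mean [556.6 305.2] rect [557.1 305.7  28.7   7.5  89.6] circ [560.8 305.6  14.4]h.py:52: RuntimeWarning: Mean of empty slice.
  return "n %d mean %s rect %s circ %s"%(len(p),p.mean(0).round(1),np.round([*r[0],*r[1],r[2]],1),np.round([*cc[0],cc[1]],1))
  ret = um.true_divide(
```

Request:
jog_arm([
  [[0, -1, 20, 0, 0, 0, 85], [0, 0, 40, 0, 0, 0, 85], [0, 0, 35, 0, 0, 0, 85], [0, 0, 15, 0, 0, 0, 85], [0, 0, 6, 0, 0, 0, 85], [0, 0, 0, 0, 0, 0, 85], [0, 0, 0, 0, 0, 0, 70], [0, 0, 0, 0, 0, 0, 50], [0, 0, 0, 0, 0, 0, 50], [0, 0, 0, 0, 0, 0, 50]],
])

```text
time_s: 46.75
eef_pos: [0.4081, 0.307, 0.0721]
eef_rot: [-0.0, 1.0, 0.0, 0.002]
wrist_force: [-0.6, -2.7, 6.6]
opening: 0.657
grasp_force: 63.2
```

Request:
jog_arm([
  [[0, 0, 0, 0, 0, 0, 50], [0, 0, 0, 0, 0, 0, 50], [0, 0, 0, 0, 0, 0, 50], [0, 0, 0, 0, 0, 0, 50], [0, 0, 0, 0, 0, 0, 50], [0, 0, 0, 0, 0, 0, 50], [0, 0, 0, 0, 0, 0, 50], [0, 0, 0, 0, 0, 0, 50], [0, 0, 0, 0, 0, 0, 50], [0, 0, 0, 0, 0, 0, 50]],
])

```text
time_s: 47.75
eef_pos: [0.4081, 0.3071, 0.0721]
eef_rot: [-0.0, 1.0, 0.0, 0.002]
wrist_force: [-0.5, -2.8, 5.2]
opening: 0.661
grasp_force: 63.2
```

Request:
jog_arm([
  [[0, 0, -10, 0, 0, 0, 50], [0, 0, -25, 0, 0, 0, 50], [0, 0, -40, 0, 0, 0, 50], [0, 0, -35, 0, 0, 0, 50], [0, 0, -20, 0, 0, 0, 50], [6, 8, 0, 0, 0, 0, 50], [12, 15, 0, 0, 0, 0, 50], [18, 23, 0, 0, 0, 0, 50], [25, 31, 0, 0, 0, 0, 50], [25, 31, 0, 0, 0, 0, 50]],
])

```text
time_s: 48.75
eef_pos: [0.4926, 0.1972, 0.1988]
eef_rot: [0.0, 1.0, 0.0, -0.001]
wrist_force: [-0.0, 0.3, -2.5]
opening: 0.659
grasp_force: 64.2
```

Request:
jog_arm([
  [[25, 31, 0, 0, 0, 0, 50], [25, 31, 0, 0, 0, 0, 50], [25, 31, 0, 0, 0, 0, 50], [25, 31, 0, 0, 0, 0, 50], [20, 25, 0, 0, 0, 0, 50], [14, 18, 0, 0, 0, 0, 50], [9, 15, 0, 0, 0, 0, 50], [0, 0, 0, 0, 0, 0, 50], [0, 0, 15, 0, 0, 0, 50], [0, 0, 30, 0, 0, 0, 50]],
])

```text
time_s: 49.75
eef_pos: [0.6367, 0.0174, 0.1564]
eef_rot: [0.0, 1.0, 0.0, 0.002]
wrist_force: [0.5, 0.2, -1.9]
opening: 0.662
grasp_force: 64.2
```

Request:
jog_arm([
  [[0, 0, 35, 0, 0, 0, 50], [0, 0, 23, 0, 0, 0, 50], [0, 0, 10, 0, 0, 0, 50], [0, 0, 5, 0, 0, 0, 50], [0, 0, 3, 0, 0, 0, 50], [0, 0, 2, 0, 0, 0, 50], [0, 0, 0, 0, 0, 0, 50], [0, 0, 0, 0, 0, 0, 50], [0, 0, 0, 0, 0, 0, 50], [0, 0, 0, 0, 0, 0, 50]],
])

```text
time_s: 50.75
eef_pos: [0.636, 0.0166, 0.0777]
eef_rot: [0.0, 1.0, -0.0, 0.0]
wrist_force: [-0.4, -0.1, -1.8]
opening: 0.663
grasp_force: 64.2
```

Request:
jog_arm([
  [[0, 0, 1, 0, 0, 0, 50], [0, 0, 1, 0, 0, 0, 50], [0, 0, 1, 0, 0, 0, 50], [0, 0, 1, 0, 0, 0, 50], [0, 0, 1, 0, 0, 0, 50], [0, 0, 1, 0, 0, 0, 50], [0, 0, 1, 0, 0, 0, 50], [0, 0, 0, 0, 0, 0, 50], [0, 0, 0, 0, 0, 0, 50], [0, 0, 0, 0, 0, 0, 50]],
])

```text
time_s: 51.75
eef_pos: [0.6357, 0.0167, 0.0703]
eef_rot: [0.0, 1.0, -0.0, -0.0]
wrist_force: [-0.1, 0.7, -1.5]
opening: 0.66
grasp_force: 64.3
```

Request:
jog_arm([
  [[0, 0, 0.5, 0, 0, 0, 50], [0, 0, 0.5, 0, 0, 0, 50], [0, 0, 0.5, 0, 0, 0, 50], [0, 0, 0, 0, 0, 0, 50], [0, 0, 0, 0, 0, 0, 50], [0, 0, 0, 0, 0, 0, 50], [0, 0, 0, 0, 0, 0, 50], [0, 0, 0, 0, 0, 0, 50], [0, 0, 0, 0, 0, 0, 50], [0, 0, 0, 0, 0, 0, 50]],
])

```text
time_s: 52.75
eef_pos: [0.6362, 0.0167, 0.0702]
eef_rot: [0.0, 1.0, -0.0, 0.001]
wrist_force: [-2.0, 0.2, 7.1]
opening: 0.662
grasp_force: 65.0
```

Request:
jog_arm([
  [[0, 0, 0, 0, 0, 0, 70], [0, 0, 0, 0, 0, 0, 85], [0, 0, 0, 0, 0, 0, 85], [0, 0, 0, 0, 0, 0, 85], [0, 0, -5, 0, 0, 0, 85], [0, 0, -25, 0, 0, 0, 85], [0, 0, -45, 0, 0, 0, 85], [0, 0, -45, 0, 0, 0, 85], [-13, -40, 0, 0, 0, 0, 60], [-13, -45, 0, 0, 0, 0, 60]],
])

```text
time_s: 53.75
eef_pos: [0.6113, 0.1011, 0.1918]
eef_rot: [0.0, 1.0, -0.002, 0.003]
wrist_force: [-0.0, 0.7, -0.8]
opening: 0.71
grasp_force: 0.0
```

Request:
jog_arm([
  [[-13, -45, 0, 0, 0, 0, 60], [-13, -45, 0, 0, 0, 0, 60], [-13, -45, 0, 0, 0, 0, 60], [0, -40, 0, 0, 0, 0, 60], [0, -28, 0, 0, 0, 0, 60], [0, 0, 0, 0, 0, 0, 60], [0, 0, 0, 0, 0, 0, 60], [0, 0, 0, 0, 0, 0, 60], [0, 0, 0, 0, 0, 0, 60], [0, 0, 0, 0, 0, 0, 60]],
])

```text
time_s: 54.75
eef_pos: [0.5711, 0.3036, 0.1889]
eef_rot: [0.0, 1.0, -0.001, -0.0]
wrist_force: [-0.1, -0.7, 0.2]
opening: 0.702
grasp_force: 0.0
```

```bash
python3 - <<'E' 2>/dev/null
from h import *
s=ctrl.get_obs(); print(s["eef_pos"],s["eef_rot"],s["opening"])
c=ctrl.camera("wrist"); P=wcloud(c)
for n,a in dict(jar=((.636,.016),(.094,.106),.04),tub=((.565,-.038),(.100,.112),.04),spray=((.572,.305),(.11,.122),.03)).items():
    print(n,patch(P,*a))
E
```

```text
[0.5710846  0.30358939 0.18886269] [ 2.45457994e-05  9.99999576e-01 -9.19914161e-04 -2.36567527e-05] 0.7022053022409206
jar n 173 mean [630.2  41.9] rect [629.9  40.6  43.1  11.5  11.8] circ [630.9  35.7  21.5]
tub n 0 mean [nan nan] rect [0. 0. 0. 0. 0.] circ [0. 0. 0.]
spray n 1415 mean [572.  305.2] rect [570.9 305.2  32.8  33.2  32.5] circ [570.9 305.1  16.9]
```

Request:
jog_arm([
  [[0, -1.5, 20, 0, 0, 0, 60], [0, 0, 35, 0, 0, 0, 60], [0, 0, 25, 0, 0, 0, 60], [0, 0, 12, 0, 0, 0, 60], [0, 0, 5, 0, 0, 0, 60], [0, 0, 0, 0, 0, 0, 60], [0, 0, 0, 0, 0, 0, 45], [0, 0, 0, 0, 0, 0, 25], [0, 0, 0, 0, 0, 0, 25], [0, 0, 0, 0, 0, 0, 25]],
])

```text
time_s: 55.8
eef_pos: [0.572, 0.3064, 0.0937]
eef_rot: [-0.0, 1.0, -0.0, 0.002]
wrist_force: [-0.3, -1.3, 5.4]
opening: 0.376
grasp_force: 59.3
```

Request:
jog_arm([
  [[0, 0, 0, 0, 0, 0, 25], [0, 0, 0, 0, 0, 0, 25], [0, 0, 0, 0, 0, 0, 25], [0, 0, 0, 0, 0, 0, 25], [0, 0, 0, 0, 0, 0, 25], [0, 0, 0, 0, 0, 0, 25], [0, 0, 0, 0, 0, 0, 25], [0, 0, 0, 0, 0, 0, 25], [0, 0, 0, 0, 0, 0, 25], [0, 0, 0, 0, 0, 0, 25]],
])

```text
time_s: 56.8
eef_pos: [0.572, 0.3064, 0.0938]
eef_rot: [-0.0, 1.0, -0.0, 0.002]
wrist_force: [0.5, -1.9, 5.6]
opening: 0.377
grasp_force: 59.3
```

Request:
jog_arm([
  [[0, 0, -10, 0, 0, 0, 25], [0, 0, -25, 0, 0, 0, 25], [0, 0, -40, 0, 0, 0, 25], [0, 0, -40, 0, 0, 0, 25], [0, 5, -25, 0, 0, 0, 25], [0, 10, -10, 0, 0, 0, 25], [3, 20, 0, 0, 0, 0, 25], [3, 30, 0, 0, 0, 0, 25], [3, 35, 0, 0, 0, 0, 25], [3, 35, 0, 0, 0, 0, 25]],
])

```text
time_s: 57.8
eef_pos: [0.5817, 0.1697, 0.2404]
eef_rot: [0.0, 1.0, 0.0, -0.001]
wrist_force: [0.4, -0.1, -0.6]
opening: 0.38
grasp_force: 59.6
```

Request:
jog_arm([
  [[3, 35, 0, 0, 0, 0, 25], [3, 35, 0, 0, 0, 0, 25], [3, 35, 0, 0, 0, 0, 25], [3, 35, 0, 0, 0, 0, 25], [3, 35, 0, 0, 0, 0, 25], [3, 35, 0, 0, 0, 0, 25], [3, 30, 0, 0, 0, 0, 25], [3, 20, 0, 0, 0, 0, 25], [3, 15, 0, 0, 0, 0, 25], [0, 11, 0, 0, 0, 0, 25]],
])

```text
time_s: 58.8
eef_pos: [0.6092, -0.1159, 0.2408]
eef_rot: [-0.0, 1.0, -0.001, -0.001]
wrist_force: [-0.8, 0.2, 0.2]
opening: 0.377
grasp_force: 59.6
```

Request:
jog_arm([
  [[0, 0, 0, 0, 0, 0, 25], [0, 0, 10, 0, 0, 0, 25], [0, 0, 30, 0, 0, 0, 25], [0, 0, 40, 0, 0, 0, 25], [0, 0, 30, 0, 0, 0, 25], [0, 0, 18, 0, 0, 0, 25], [0, 0, 10, 0, 0, 0, 25], [0, 0, 4, 0, 0, 0, 25], [0, 0, 0, 0, 0, 0, 25], [0, 0, 0, 0, 0, 0, 25]],
])

```text
time_s: 59.8
eef_pos: [0.6106, -0.1149, 0.1011]
eef_rot: [0.0, 1.0, 0.0, 0.001]
wrist_force: [0.7, 0.3, -1.3]
opening: 0.377
grasp_force: 59.6
```

Request:
jog_arm([
  [[0, 0, 2, 0, 0, 0, 25], [0, 0, 2, 0, 0, 0, 25], [0, 0, 2, 0, 0, 0, 25], [0, 0, 1, 0, 0, 0, 25], [0, 0, 1, 0, 0, 0, 25], [0, 0, 1, 0, 0, 0, 25], [0, 0, 0, 0, 0, 0, 25], [0, 0, 0, 0, 0, 0, 25], [0, 0, 0, 0, 0, 0, 25], [0, 0, 0, 0, 0, 0, 25]],
])

```text
time_s: 60.8
eef_pos: [0.6102, -0.115, 0.0918]
eef_rot: [0.0, 1.0, -0.0, 0.001]
wrist_force: [-1.8, 0.8, 5.5]
opening: 0.377
grasp_force: 60.2
```

Contact. I release, rise to the first viewing spot and check everything.

Request:
jog_arm([
  [[0, 0, 0, 0, 0, 0, 45], [0, 0, 0, 0, 0, 0, 60], [0, 0, 0, 0, 0, 0, 60], [0, 0, 0, 0, 0, 0, 60], [0, 0, -5, 0, 0, 0, 60], [0, 0, -25, 0, 0, 0, 60], [0, 0, -45, 0, 0, 0, 60], [0, 0, -45, 0, 0, 0, 60], [0, -10, -45, 0, 0, 0, 60], [0, -10, -40, 0, 0, 0, 60]],
])

```text
time_s: 61.8
eef_pos: [0.6098, -0.0949, 0.2989]
eef_rot: [0.0, 1.0, -0.0, 0.001]
wrist_force: [0.7, 0.1, -0.7]
opening: 0.703
grasp_force: 0.0
```

Request:
jog_arm([
  [[0, -10, -40, 0, 0, 0, 85], [0, -20, 0, 0, 0, 0, 85], [0, -15, 0, 0, 0, 0, 85], [0, 0, 0, 0, 0, 0, 85], [0, 0, 0, 0, 0, 0, 85], [0, 0, 0, 0, 0, 0, 85], [0, 0, 0, 0, 0, 0, 85], [0, 0, 0, 0, 0, 0, 85], [0, 0, 0, 0, 0, 0, 85], [0, 0, 0, 0, 0, 0, 85]],
])

```text
time_s: 62.8
eef_pos: [0.6097, -0.05, 0.3357]
eef_rot: [-0.0, 1.0, -0.0, -0.0]
wrist_force: [0.4, -0.4, -0.4]
opening: 0.993
grasp_force: 0.0
```

```bash
python3 - <<'E' 2>/dev/null
from h import *
s=ctrl.get_obs(); print(s["eef_pos"],s["eef_rot"],s["time_s"])
c=ctrl.camera("wrist"); P0=wcloud(pickle.load(open("w1.pkl","rb"))); P=wcloud(c)
for n,a in dict(jar=((.637,.014),(.096,.106),.04),tub=((.568,-.038),(.102,.112),.04),spray=((.611,-.113),(.110,.12),.03),dock=((.484,-.325),(.0195,.026),.075),case=((.482,-.324),(.049,.060),.05),tumbler=((.381,.052),(.09,.1),.04),holder=((.386,-.093),(.015,.03),.06)).items(): print(n,patch(P0,*a),"\n   now",patch(P,*a))
cv2.imwrite("pics/w9.png",c["frame"])
E
```

```text
[ 0.60967709 -0.05004559  0.33569202] [-2.36666071e-05  9.99999958e-01 -2.76716377e-04 -8.22317910e-05] 62.8
jar n 1472 mean [636.8  16.1] rect [636.4  16.5  57.1  57.3  62. ] circ [636.   16.6  29.7] 
   now n 1502 mean [635.3  15.1] rect [635.2  15.6  57.   57.1  69.9] circ [635.1  15.6  30. ]
tub n 1462 mean [565.5 -37.3] rect [564.9 -37.2  58.3  57.9  88.5] circ [564.4 -37.2  29.8] 
   now n 1495 mean [564.8 -38.6] rect [563.6 -38.8  58.9  58.2  38.8] circ [563.6 -38.6  29.8]
spray n 524 mean [ 610.1 -114.4] rect [ 610.  -114.4   33.3   32.2   47.2] circ [ 609.6 -114.6   17.1] 
   now n 527 mean [ 609.5 -116.3] rect [ 609.4 -116.5   33.3   32.2   49.3] circ [ 608.6 -116.4   17.3]
dock n 872 mean [ 483.1 -322.1] rect [ 480.9 -324.2  111.3   88.7    4. ] circ [ 480.3 -324.2   56.5] 
   now n 746 mean [ 491.2 -313.4] rect [ 480.5 -324.8  114.3   89.4    2.4] circ [ 480.5 -324.1   57.2]
case n 0 mean [nan nan] rect [0. 0. 0. 0. 0.] circ [0. 0. 0.] 
   now n 658 mean [ 483.  -321.7] rect [ 481.8 -323.2   67.8   44.2    1.1] circ [ 482.  -324.8   34. ]
tumbler n 645 mean [383.6  55.7] rect [381.6  55.9  51.4  53.8  83.6] circ [381.6  56.4  27.4] 
   now n 660 mean [383.6  55.7] rect [381.9  56.2  53.1  52.8  35.3] circ [381.9  55.4  27.8]
holder n 742 mean [384.2 -92.4] rect [381.9 -92.1  76.5  42.8  11.5] circ [381.8 -93.6  42.1] 
   now n 770 mean [384.4 -92.2] rect [382.4 -92.4  80.2  42.9  11.3] circ [382.6 -93.3  43.2]
```

View pics/w9.png

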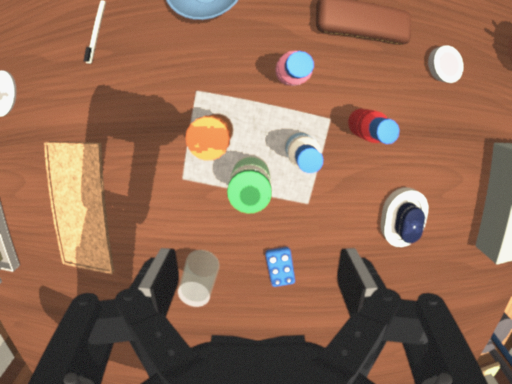

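Jar (208,138), tub (250,190) and spray (308,157) are back within about 2 mm of where they stood. The case sits in the dock (408,222), and the tumbler and holder haven't moved. I'm handing in.

```bash
python3 -c "
from bench import ctrl
print(ctrl.hand_in())"
```

```text
the job is handed in; nothing more can be done
None
```

The job is handed in, with no verdict returned: the last camera check showed the case seated in the dock's well, the spray, jar and tub back within about 2 mm of their starting places, and the tumbler and holder unmoved.

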